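# Load a vial and latch the sample compartment

## Robot

A 6-joint arm with a two-finger parallel gripper is mounted at the origin on a cart in front of the work surface, level with it; the furniture and walls round the work are solid. World frame = base frame: x ahead of the robot, y to its left, z up, the work surface at z = 0. Lengths are in m, angles in rad, forces in N, time in s.
With the tool pointing down it reaches from about 0.425 to 0.95 m from the base axis. Payload 3.5 kg.
Tool frame: the origin (TCP) lies on the centre line of the jaws, within the pads' length; the fingertips stand 11 mm ahead of it and the grasp point (between the pads) lies 8 mm behind it; z points along the fingers, y is the line along which they close (so a half turn about z gives the same grasp; the last joint's range is limited). The gripper opens to 85 mm and grips with 20 to 120 N. Pads are 22 mm wide; open, the fingers measure 114 mm over their backs; the gripper's body (76 mm by 85 mm) begins 54 mm behind the grasp point. The pads swing forward as they close: fully open they stand 13 mm farther back than shut.
Start: joints at [1.165, 0.286, 1.577, -0, 1.279, -0.15], TCP at [0.171, 0.653, 0.242] pointing down, gripper open.
Joint ranges: [-2.77, 2.77], [-0.9, 2.22], [0.21, 2.48], [-1.53, 4.67], [0.24, 2.81], [-2.84, 2.84]. Speed limits (rad/s): [2.79, 2.79, 3.14, 3.14, 3.14, 3.14].

## Interface

Orientations are given as a unit quaternion [x, y, z, w].
In Python, from plant import ctrl gives the robot as it stands.
- The arm moves only by the tool step_arm, never from a script. Its argument "motion" is a list of rows, each an object with "offset": the shift along the tool's x, y, z in m, a list of three; "twist": the turn about the tool's z in degrees. A call has 1 to 12 rows; each row is the pose to reach, as a shift and turn from the pose commanded when the call began, along the tool's axes at that moment; what a row does not reach only later rows make up. A row lasts 1/10 s, in which the tool goes at most 50 mm and 8.59 degrees, less where a joint would pass 70% of its speed; a pose out of reach is approached as far as the arm can. A call with a gripper value outside its range is refused whole. "gripper" is the finger opening in m, from 0 to 0.0854, set as the call begins (left out, the last holds). The fingers move at their own pace and stop on an object; "grip_force" is the grip in N (left out, the last holds). Time passes only in rows, so rows that repeat a pose let the fingers close. It gives the time, the measured TCP pose, the force, the opening and the grip force at its end, in the units of the state.
- ctrl.get_state(): the state, without advancing time (a new reading comes with each control period).
- ctrl.read_camera(name): name is "side" or "top" or "wrist"; returns the picture (480x640x3 uint8, blue, green, red); there is no depth.
- ctrl.calibration(name): a dict with "fx", "fy", "cx", "cy" (pixels), "k1" (the pictures are not rectified: a ray, as slopes to the right and down, at radius r is drawn at 1 + k1 r^2 times it, then the intrinsics apply), "cam_to_world" (4x4, takes a point from camera to world coordinates). Camera axes: x right, y up, looking along -z (the intrinsics and any distortion apply to the point x, -y, -z); pixel columns grow to the right and rows downward; lengths in m; the calibration is good to about 2 mm. A picture is of the moment at which its call begins: read the wrist's pose just before it. calibration takes no time and is no camera call; for the wrist camera it gives the pose at the moment of the call.
- ctrl.sign_off(): hands the job in; it is judged then, once.
The state is a dict: "time": time; "qpos": joint angles; "dq": joint speeds; "joint_efforts": joint torques, N m; "eef_pos": TCP position; "tcp_rot": TCP orientation; "contact_force": force on the tool from outside, world axes, zero at the start; "wrist_torque": the same for the moment, N m; "opening": opening from 0.0 (shut) to 1.0 (fully open); "finger_force": force on a finger pad.
Only numpy, scipy, OpenCV 4.12 (cv2) and the standard library are available. Lean on these libraries where they do the work, as an engineer would, in place of code of your own. Each camera call takes 0.05 s, during which the arm holds its last target. There are 200 camera calls.

## Task

Stand the red-capped vial fully down in the middle hole of the front row of the sampler's pulled-out tray, slide the tray fully home, then push the compartment door shut until its sprung latch snaps in and holds it against the seal. Shut it gently, no slamming and never more than 15 N on the door; leave the other vials and the jar where they stand.

Things in the scene. Friction and masses are not known exactly. Their poses are not given: they have to be found in the camera images.
- vial_red: Red-capped glass sample vial, 12 mm diameter, 33 mm high with its cap, 12 g, standing upright and loose on the worktop among two like vials. Origin: centre of its underside, z up.
- vial_blue: The like vial with a blue cap; stays where it is.
- vial_yellow: The like vial with a yellow cap; stays where it is.
- septa_jar: Amber jar with white lid, 45 mm diameter, 55 mm high, loose on the worktop; stays where it is.
- sampler: White bench-top sample compartment, fixed, 200 deep (x) x 230 wide (y) x 165 mm high. Origin: centre of its underside; x points from the front into the case, y to the left as seen from the front, z up. Front face at local x = -100 mm.
- tray_slot (a point): Mouth of the middle hole in the front row of the black tray (tray top 98 mm above the worktop). Hole 15 mm wide, 15 mm deep, straight down: a seated vial has its underside 15 mm below this point. Its neighbours 36 mm to either side are empty; the back row, 52 mm further in, holds three fixed vials. Axes as sampler.
- tray_tab (a point): Middle of the front face of the tray's upright grey pull handle, 6 mm below its upper edge (122 mm above the worktop), 72 mm in front of tray_slot; a plate 50 mm wide (y), 6 mm thick, on two arms. Push it along the sampler's +x.
- tray (a joint): How far the tray is pulled out, m: 0 = fully home (against its stop; the handle's face then stands 8 mm in front of the case front, inside the hollow of the door), 0.13 = right out. Slides with about 1 to 2 N of friction.
- door (a joint): Door opening, rad: 0 = leaf against the bare case (never reached), 1.57 = square to the front. Leaf 24 mm thick, 200 wide, 50 to 155 mm above the worktop; hinged upright at the left front corner, opens towards the robot and left, stays where left. Unlatched, the seal and bolt push a released door out beyond 0.062; latched it stays below 0.055.
- door_hinge (a point): Point on the door's hinge line, in the plane of the leaf's inner face, 102 mm above the worktop. Axes turn with the door; door shut, they equal the sampler's: -y runs along the leaf to its free edge, -x points out of its outer face. Within 1 mm past the snap the leaf meets hard rubber stops and the force climbs steeply.
- door_push (a point): Middle of the ribbed push pad on the door's outer face, 178 mm from the hinge line, 102 mm above the worktop; axes as door_hinge. From about 0.12 rad the bolt's bevel rides up the strike and from 0.07 the seal presses: up to 9 N here, more nearer the hinge, easing before the snap. The strike's setting differs: the bolt snaps in anywhere from 0.005 to 0.055 rad.

How it is judged:
By the outcome, as a careful person would: the job done as asked, in the order asked, and still so for the second after the job is handed in, with the robot touching nothing.
It also fails if it takes over 69 s, if anything falls off the work surface, if the arm or the gripper's body presses on something with over 40 N, if the wrist force passes 120 N, or if a joint passes its speed limit or range.

## Working session

There is one attempt and no reset: what is moved stays moved. The work goes in short steps, Python scripts to look and compute and a tool call to move; the robot and the scene stay as the last step left them, time stands still between calls to the robot, and variables do not carry over. Pictures are saved under pics/ and viewed, at most 11 in all, crops included, and the job is handed in when it is done.

Besides the shell and the picture viewer there is one more tool, called after ">>>" as a command line: name --argument value ..., lists and objects as JSON in quotes. step_arm: Moves the arm, as the interface text tells. Its arguments: {"type":"object","properties":{"motion":{"type":"array"},"gripper":{"type":"number"},"grip_force":{"type":"number"}},"required":["motion"]}

```bash
mkdir -p pics; ls
cat > h.py <<'E'
import numpy as np, cv2
from plant import ctrl
from scipy.spatial.transform import Rotation as R
def ray(c,u,v):
    x=(u-c['cx'])/c['fx'];y=(v-c['cy'])/c['fy']
    rd=np.hypot(x,y);r=rd
    for _ in range(30): r=rd/(1+c['k1']*r*r)
    s=r/rd if rd>0 else 1
    M=np.array(c['cam_to_world']); d=M[:3,:3]@np.array([x*s,-y*s,-1]); return M[:3,3],d
def onz(c,u,v,z):
    o,d=ray(c,u,v); return o+d*(z-o[2])/d[2]
def proj(c,p):
    M=np.array(c['cam_to_world']); q=M[:3,:3].T@(np.array(p)-M[:3,3]); x=q[0]/-q[2];y=-q[1]/-q[2]
    k=1+c['k1']*(x*x+y*y); return c['cx']+c['fx']*x*k, c['cy']+c['fy']*y*k
E
python3 - <<'E'
from h import *
for n in ['top','side']:
    cv2.imwrite(f'pics/{n}0.png',ctrl.read_camera(n)); c=ctrl.calibration(n)
    print(n,{k:np.round(v,3).tolist() for k,v in c.items()})
s=ctrl.get_state(); print(s)
E
```

```text
pics
top {'fx': 512.112, 'fy': 512.112, 'cx': 320.053, 'cy': 240.498, 'k1': -0.109, 'cam_to_world': [[0.022, 0.985, -0.171, 0.426], [-1.0, 0.023, 0.003, 0.056], [0.007, 0.171, 0.985, 1.052], [0.0, 0.0, 0.0, 1.0]]}
side {'fx': 606.63, 'fy': 606.63, 'cx': 322.789, 'cy': 243.392, 'k1': -0.111, 'cam_to_world': [[0.987, -0.117, 0.113, 0.744], [0.162, 0.738, -0.656, -0.664], [-0.007, 0.665, 0.747, 0.93], [0.0, 0.0, 0.0, 1.0]]}
{'time': 0.1, 'qpos': array([ 1.16500239e+00,  2.87126602e-01,  1.57804469e+00,  1.81142580e-05,
        1.27865174e+00, -1.50016518e-01]), 'dq': array([-0.00077094, -0.00081452, -0.00201944, -0.00163984, -0.001094  ,
       -0.00027029]), 'joint_efforts': array([ 1.14457300e-03, -4.07297444e+01, -2.93698722e+01, -9.42442421e-05,
        3.32512565e-03, -2.35017829e-06]), 'eef_pos': array([0.17051696, 0.65249999, 0.24104485]), 'tcp_rot': array([ 1.27542898e-01,  9.91832428e-01, -1.07002234e-03, -3.14280605e-04]), 'contact_force': array([0.7799286 , 0.93012697, 1.37314855]), 'wrist_torque': array([-4.13686612e-02,  1.46114401e-05,  2.09797376e-02]), 'finger_force': 0.0, 'opening': 0.996317161194179}
```

View pics/top0.png

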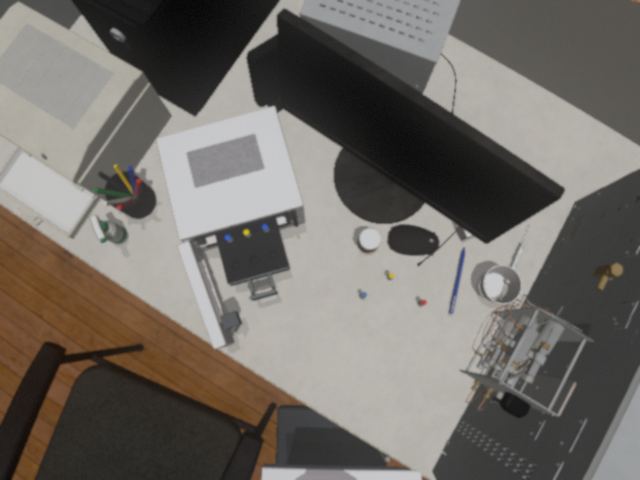

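View pics/side0.png

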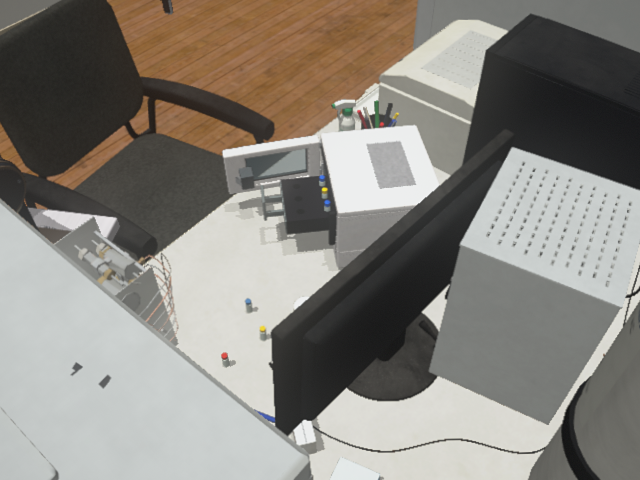

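The top view shows the red vial at about (421,301), blue at (363,294), yellow at (391,275) and the jar at (369,239). The sampler is at about (230,170) with its tray out and handle at (262,288). The door leaf runs from (185,243) to (220,345). In the side view the red vial is at (225,356).

Run:
```python
from h import *
ct=ctrl.calibration('top');cs=ctrl.calibration('side')
t=cv2.imread('pics/top0.png');s=cv2.imread('pics/side0.png')
def blobs(im,lo,hi,roi):
    h=cv2.cvtColor(im,cv2.COLOR_BGR2HSV);m=cv2.inRange(h,lo,hi);z=np.zeros_like(m);x0,y0,x1,y1=roi;z[y0:y1,x0:x1]=m[y0:y1,x0:x1]
    n,_,st,ce=cv2.connectedComponentsWithStats(z); return [(ce[i].round(1),st[i,4]) for i in range(1,n) if st[i,4]>5]
for nm,lo,hi in [('red',(0,120,80),(8,255,255)),('blue',(100,100,60),(125,255,255)),('yel',(20,120,100),(32,255,255))]:
    for v,im,c,rois in [('top',t,ct,[(350,260,440,320),(200,220,300,250)]),('side',s,cs,[(200,290,280,380),(310,170,340,220)])]:
        for k,r in enumerate(rois):
            for ce,a in blobs(im,lo,hi,r): print(nm,v,k,ce,a,onz(c,*ce,[.03,.112][k]).round(4))
for nm,p,z in [('casetop FL',(181,237),.165),('FR',(302,209),.165),('BL',(158,141),.165),('BR',(274,107),.165),('traytop fl',(233,283),.098),('traytop fr',(288,270),.098)]:
    print(nm,onz(ct,*p,z).round(4))
crop=t[90:360,140:330]; cv2.imwrite('pics/tc.png',cv2.resize(crop,None,fx=2.2,fy=2.2,interpolation=cv2.INTER_CUBIC))
crop=s[110:260,210:450]; cv2.imwrite('pics/sc.png',cv2.resize(crop,None,fx=3.3,fy=3.3,interpolation=cv2.INTER_CUBIC))
```

```text
red top 0 [422.8 301.9] 12 [ 0.4839 -0.1554  0.03  ]
red side 0 [224.  355.4] 25 [ 0.4821 -0.1544  0.03  ]
blue top 0 [363.  294.7] 7 [ 0.4959 -0.0354  0.03  ]
blue top 1 [264.3 226.4] 41 [0.6136 0.1579 0.112 ]
blue top 1 [227.1 236.9] 39 [0.592  0.2268 0.112 ]
blue side 0 [247.6 300.6] 15 [ 0.4943 -0.0341  0.03  ]
blue side 1 [321.5 177.4] 30 [0.5892 0.229  0.112 ]
blue side 1 [326.7 202.6] 34 [0.6109 0.1595 0.112 ]
yel top 0 [390.7 275.3] 18 [ 0.536  -0.0907  0.03  ]
yel top 1 [245.9 231.4] 36 [0.6033 0.192  0.112 ]
yel side 0 [262.  328.5] 26 [ 0.5344 -0.0897  0.03  ]
yel side 1 [324.3 189.7] 32 [0.6005 0.1944 0.112 ]
casetop FL [0.5805 0.2994 0.165 ]
FR [0.6361 0.0864 0.165 ]
BL [0.7592 0.356  0.165 ]
BR [0.8294 0.1442 0.165 ]
traytop fl [0.5073 0.2137 0.098 ]
traytop fr [0.5343 0.1116 0.098 ]
```

View pics/tc.png

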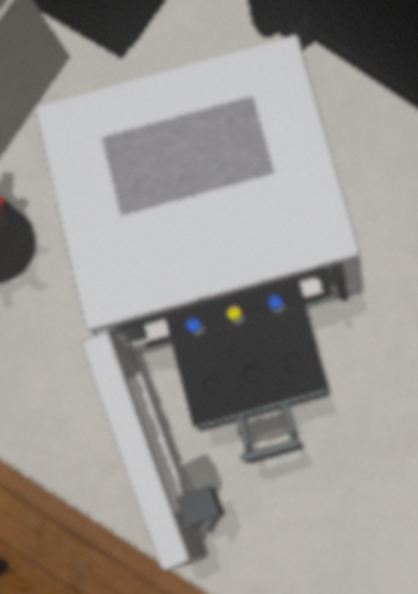

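View pics/sc.png

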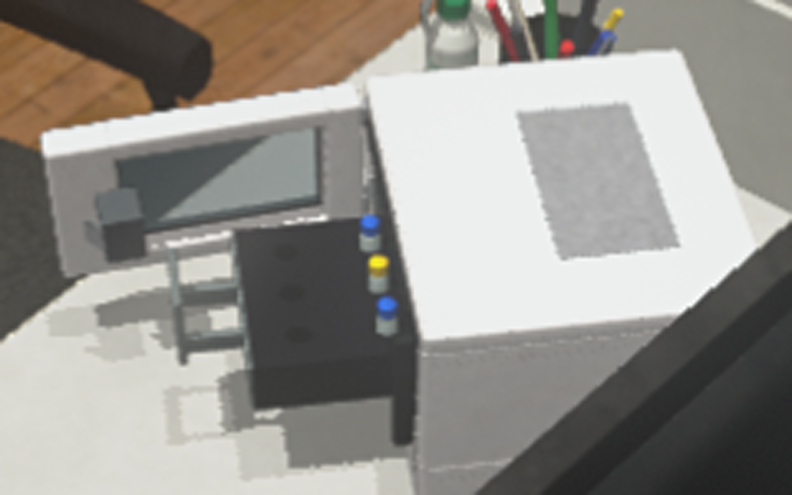

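The crops show tray holes at full-frame (254,259) in the top view and (298,198) in the side view for the middle front one. The door is open to about square, and its bolt block is on the inner face.

Run:
```python
from h import *
ct=ctrl.calibration('top');cs=ctrl.calibration('side')
T=lambda x,y:(x/2.2+140,y/2.2+90); S=lambda x,y:(x/3.3+210,y/3.3+110)
for nm,c,p,z in [('hole T',ct,T(251,373),.097),('hole S',cs,S(291,292),.097),('holeL S',cs,S(286,252),.097),('holeR S',cs,S(298,335),.097),
 ('leaf hinge outer T',ct,T(85,345),.155),('leaf hinge inner T',ct,T(107,334),.155),('leaf free outer T',ct,T(164,568),.155),('leaf free inner T',ct,T(188,557),.155),
 ('leaf free outer S',cs,S(43,132),.155),('free inner S',cs,S(48,157),.155),('hinge inner S',cs,S(364,107),.155),('hinge outer S',cs,S(356,84),.155),
 ('tab left top T',ct,T(245,460),.125),('tab right top T',ct,T(300,446),.125),('tab l S',cs,S(168,250),.128),('tab r S',cs,S(182,360),.11),
 ('case FL S',cs,S(367,82),.165),('case FR S',cs,S(427,342),.165),('case BL S',cs,S(683,52),.165)]:
    q=onz(c,*p,z); print(nm,q.round(4), 'r %.3f'%np.hypot(q[0],q[1]))
```

```text
hole T [0.5526 0.1762 0.097 ] r 0.580
hole S [0.551  0.1773 0.097 ] r 0.579
holeL S [0.5414 0.2112 0.097 ] r 0.581
holeR S [0.5619 0.1424 0.097 ] r 0.580
leaf hinge outer T [0.5644 0.3052 0.155 ] r 0.642
leaf hinge inner T [0.5739 0.2877 0.155 ] r 0.642
leaf free outer T [0.3887 0.2311 0.155 ] r 0.452
leaf free inner T [0.3978 0.2125 0.155 ] r 0.451
leaf free outer S [0.3893 0.2326 0.155 ] r 0.453
free inner S [0.3987 0.2104 0.155 ] r 0.451
hinge inner S [0.5778 0.2852 0.155 ] r 0.644
hinge outer S [0.5692 0.3067 0.155 ] r 0.647
tab left top T [0.4768 0.1745 0.125 ] r 0.508
tab right top T [0.4894 0.1297 0.125 ] r 0.506
tab l S [0.4799 0.1697 0.128 ] r 0.509
tab r S [0.5031 0.0999 0.11  ] r 0.513
case FL S [0.5778 0.2972 0.165 ] r 0.650
case FR S [0.646  0.0822 0.165 ] r 0.651
case BL S [0.7673 0.358  0.165 ] r 0.847
```

>>> step_arm --motion '[{"offset": [-0.391,-0.313,0],"twist": 90},{"offset": [-0.391,-0.313,0],"twist": 90},{"offset": [-0.391,-0.313,0],"twist": 90},{"offset": [-0.391,-0.313,0],"twist": 90},{"offset": [-0.391,-0.313,0],"twist": 90},{"offset": [-0.391,-0.313,0],"twist": 90},{"offset": [-0.391,-0.313,0],"twist": 90},{"offset": [-0.391,-0.313,0],"twist": 90},{"offset": [-0.391,-0.313,0],"twist": 90},{"offset": [-0.391,-0.313,0],"twist": 90},{"offset": [-0.391,-0.313,0],"twist": 90},{"offset": [-0.391,-0.313,0],"twist": 90}]' --gripper 0.04

```text
time: 1.3
eef_pos: [0.4704, 0.2498, 0.2418]
tcp_rot: [0.792, 0.61, -0.0, -0.0]
contact_force: [0.3, 0.6, -0.2]
opening: 0.468
finger_force: 0.0
```

>>> step_arm --motion '[{"offset": [-0.388,0.1156,0],"twist": 57.8},{"offset": [-0.388,0.1156,0],"twist": 57.8},{"offset": [-0.388,0.1156,0],"twist": 57.8},{"offset": [-0.388,0.1156,0],"twist": 57.8},{"offset": [-0.388,0.1156,0],"twist": 57.8},{"offset": [-0.388,0.1156,0],"twist": 57.8},{"offset": [-0.388,0.1156,0.1],"twist": 57.8},{"offset": [-0.388,0.1156,0.12],"twist": 57.8},{"offset": [-0.388,0.1156,0.12],"twist": 57.8},{"offset": [-0.388,0.1156,0.12],"twist": 57.8},{"offset": [-0.388,0.1156,0.12],"twist": 57.8},{"offset": [-0.388,0.1156,0.12],"twist": 57.8}]'

```text
time: 2.5
eef_pos: [0.4844, -0.1524, 0.1237]
tcp_rot: [0.988, 0.153, 0.001, 0.0]
contact_force: [0.2, 0.1, 0.0]
opening: 0.469
finger_force: 0.0
```

Run:
```python
from h import *
c=ctrl.calibration('wrist');w=ctrl.read_camera('wrist');cv2.imwrite('pics/w1.png',w)
h=cv2.cvtColor(w,cv2.COLOR_BGR2HSV);m=cv2.inRange(h,(0,120,80),(8,255,255))|cv2.inRange(h,(172,120,80),(180,255,255))
n,_,st,ce=cv2.connectedComponentsWithStats(m)
for i in range(1,n):
    if st[i,4]>30: print(ce[i],st[i],onz(c,*ce[i],.03).round(4))
print(np.round(c['cam_to_world'],3).tolist(),ctrl.get_state()['eef_pos'])
```

```text
[326.17090909 254.25818182] [317 246  19  18 275] [ 0.4833 -0.1547  0.03  ]
[[0.305, 0.91, 0.283, 0.558], [-0.952, 0.291, 0.091, -0.129], [0.001, -0.297, 0.955, 0.256], [0.0, 0.0, 0.0, 1.0]] [ 0.48479841 -0.1524687   0.12426991]
```

View pics/w1.png

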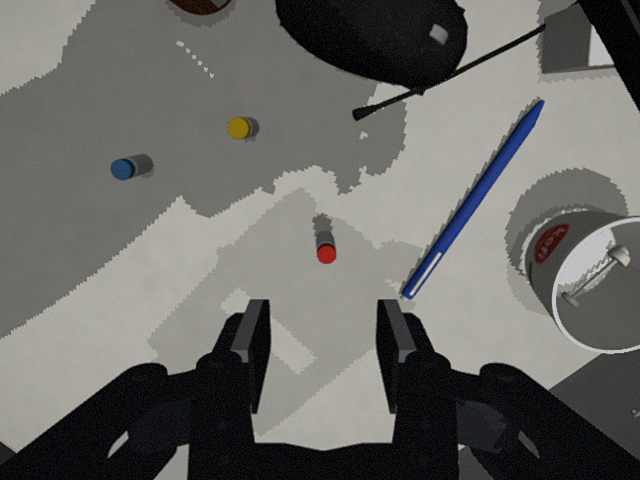

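The wrist view shows the red cap at (326,254) between the fingers, with yellow at (239,128) and blue at (123,168) clear of them.

>>> step_arm --motion '[{"offset": [-0.0023,0.002,0.03]},{"offset": [-0.0023,0.002,0.06]},{"offset": [-0.0023,0.002,0.08]},{"offset": [-0.0023,0.002,0.092]},{"offset": [-0.0023,0.002,0.092]},{"offset": [-0.0023,0.002,0.092]},{"offset": [-0.0023,0.002,0.092]}]'

```text
invalid input at $.motion[0]: expected keys offset, twist
```

Run:
```python
from h import *
c=ctrl.calibration('wrist');w=ctrl.read_camera('wrist');cv2.imwrite('pics/w2.png',w)
h=cv2.cvtColor(w,cv2.COLOR_BGR2HSV);m=cv2.inRange(h,(0,120,80),(8,255,255))|cv2.inRange(h,(172,120,80),(180,255,255))
n,_,st,ce=cv2.connectedComponentsWithStats(m)
for i in range(1,n):
    if st[i,4]>30: print(ce[i],st[i],onz(c,*ce[i],.031).round(4))
s=ctrl.get_state();print(s['eef_pos'],proj(c,s['eef_pos']))
```

```text
[325.73431734 254.53874539] [317 246  19  18 271] [ 0.4836 -0.1547  0.031 ]
[ 0.4849018  -0.1525377   0.12449221] (np.float64(323.42103836508994), np.float64(335.8923078964869))
```

>>> step_arm --motion '[{"offset": [-0.002,0.0018,0.03],"twist": 0},{"offset": [-0.002,0.0018,0.06],"twist": 0},{"offset": [-0.002,0.0018,0.08],"twist": 0},{"offset": [-0.002,0.0018,0.092],"twist": 0},{"offset": [-0.002,0.0018,0.092],"twist": 0},{"offset": [-0.002,0.0018,0.092],"twist": 0},{"offset": [-0.002,0.0018,0.092],"twist": 0}]'

```text
time: 3.3
eef_pos: [0.4835, -0.1561, 0.032]
tcp_rot: [0.988, 0.153, 0.001, 0.001]
contact_force: [-0.4, -1.2, 0.1]
opening: 0.47
finger_force: 0.0
```

Run:
```python
from h import *
c=ctrl.calibration('wrist');w=ctrl.read_camera('wrist')
h=cv2.cvtColor(w,cv2.COLOR_BGR2HSV);m=cv2.inRange(h,(0,120,80),(8,255,255))|cv2.inRange(h,(172,120,80),(180,255,255))
n,_,st,ce=cv2.connectedComponentsWithStats(m)
for i in range(1,n):
    if st[i,4]>30: print(ce[i],st[i],onz(c,*ce[i],.03).round(4))
s=ctrl.get_state();print(s['eef_pos'],proj(c,s['eef_pos']))
```

```text
[319.35384615 334.09692308] [305 321  30  27 650] [ 0.4826 -0.155   0.03  ]
[ 0.48334658 -0.15615139  0.03195062] (np.float64(323.1690285844566), np.float64(335.92075403484347))
```

>>> step_arm --motion '[{"offset": [-0.0005,-0.001,0.003],"twist": 0},{"offset": [-0.0005,-0.001,0.003],"twist": 0}]'

```text
time: 3.55
eef_pos: [0.4813, -0.1548, 0.0275]
tcp_rot: [0.988, 0.152, 0.0, 0.0]
contact_force: [-0.1, -0.3, 0.4]
opening: 0.464
finger_force: 0.0
```

>>> step_arm --motion '[{"offset": [0,0,0],"twist": 0},{"offset": [0,0,0],"twist": 0},{"offset": [0,0,0],"twist": 0},{"offset": [0,0,0],"twist": 0},{"offset": [0,0,0],"twist": 0},{"offset": [0,0,0],"twist": 0},{"offset": [0,0,0],"twist": 0}]' --gripper 0.0 --grip_force 20

```text
time: 4.25
eef_pos: [0.4814, -0.1549, 0.0274]
tcp_rot: [0.988, 0.153, 0.0, 0.0]
contact_force: [-0.7, 0.2, 1.7]
opening: 0.115
finger_force: 19.9
```

>>> step_arm --motion '[{"offset": [0,0,-0.02],"twist": 0},{"offset": [0,0,-0.06],"twist": 0},{"offset": [0,0,-0.1],"twist": 0},{"offset": [0,0,-0.14],"twist": 0},{"offset": [0.02,-0.035,-0.16],"twist": 0},{"offset": [0.04,-0.07,-0.16],"twist": 0},{"offset": [0.06,-0.106,-0.16],"twist": 0},{"offset": [0.08,-0.14,-0.16],"twist": 0},{"offset": [0.1,-0.176,-0.16],"twist": 0},{"offset": [0.12,-0.21,-0.16],"twist": 0},{"offset": [0.14,-0.246,-0.16],"twist": 0},{"offset": [0.155,-0.275,-0.16],"twist": 0}]'

```text
time: 5.45
eef_pos: [0.5463, 0.1562, 0.1871]
tcp_rot: [0.988, 0.153, 0.0, -0.0]
contact_force: [0.4, -0.8, 0.8]
opening: 0.117
finger_force: 19.8
```

>>> step_arm --motion '[{"offset": [0.0125,-0.02,0.01],"twist": 0},{"offset": [0.0125,-0.02,0.03],"twist": 0},{"offset": [0.0125,-0.02,0.035],"twist": 0},{"offset": [0.0125,-0.02,0.035],"twist": 0},{"offset": [0.0125,-0.02,0.035],"twist": 0}]'

```text
time: 5.95
eef_pos: [0.5524, 0.1764, 0.1528]
tcp_rot: [0.988, 0.152, 0.0, 0.0]
contact_force: [-0.8, 0.6, 0.0]
opening: 0.116
finger_force: 19.8
```

Run:
```python
from h import *
c=ctrl.calibration('wrist');w=ctrl.read_camera('wrist');cv2.imwrite('pics/w3.png',w)
t=ctrl.read_camera('side');cv2.imwrite('pics/s3.png',t)
s=ctrl.get_state();print(s['eef_pos'],s['tcp_rot'],proj(c,s['eef_pos']))
b=s['eef_pos']-[0,0,.0274]; print('pred slot px',proj(c,[.552,.177,.098]),'pred bottom',proj(c,b))
h=cv2.cvtColor(w,cv2.COLOR_BGR2HSV)
for nm,lo,hi,z in [('red',(0,120,80),(8,255,255),s['eef_pos'][2]+.004),('blue',(100,100,60),(125,255,255),.114),('yel',(20,120,100),(32,255,255),.114)]:
    n,_,st,ce=cv2.connectedComponentsWithStats(cv2.inRange(h,lo,hi))
    for i in range(1,n):
        if st[i,4]>80: print(nm,ce[i],st[i],onz(c,*ce[i],z).round(4))
```

```text
[0.55283102 0.17644445 0.15346078] [9.88376046e-01 1.52025877e-01 9.60478174e-04 3.21617756e-05] (np.float64(323.54201002983825), np.float64(335.71801001589233))
pred slot px (np.float64(321.7419903464902), np.float64(277.5387015108002)) pred bottom (np.float64(323.4361456264089), np.float64(301.89903814077))
red [323.28153846 336.43846154] [309 322  29  29 650] [0.5548 0.1772 0.1575]
blue [231.84390244 180.86341463] [219 177  27  11 205] [0.5881 0.2272 0.114 ]
blue [408.18779343 181.26760563] [395 177  27  11 213] [0.6099 0.1579 0.114 ]
blue [577.79761905 390.92261905] [570 382  16  17 168] [0.5389 0.0412 0.114 ]
yel [319.91017964 181.25149701] [308 178  25   9 167] [0.5989 0.1926 0.114 ]
```

View pics/w3.png

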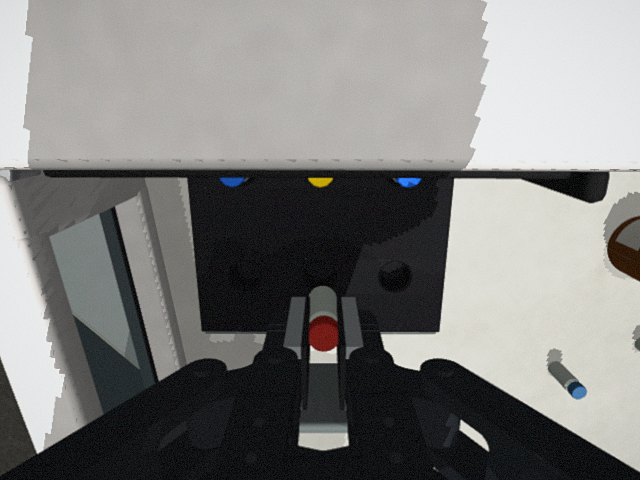

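The vial hangs straight in the fingers, its bottom edge at about (323,288). The neighbouring holes show at (246,275) and (396,275), with the middle hole just beyond the vial at about (321,272).

Run:
```python
from h import *
c=ctrl.calibration('wrist');w=cv2.imread('pics/w3.png')
s=ctrl.get_state();e=s['eef_pos']
g=cv2.cvtColor(w,cv2.COLOR_BGR2GRAY)
for z in ['L']:
  cr=g[250:300,220:430].astype(float); cr=cv2.convertScaleAbs(cr,alpha=5,beta=-60)
  cv2.imwrite('pics/w3c.png',cv2.resize(cr,None,fx=3.8,fy=3.8,interpolation=cv2.INTER_CUBIC))
for p in [(396,275),(246,275)]: print(onz(c,*p,.098).round(4))
print('cap',onz(c,323.3,336.4,e[2]+.0056).round(4),'tcp',e)
# local coords
x=np.array([np.cos(np.radians(17.4)),np.sin(np.radians(17.4))]);print('slot from R', onz(c,396,275,.098)[:2]+.036*np.array([-x[1],x[0]]))
```

```text
[0.5644 0.143  0.098 ]
[0.5424 0.2123 0.098 ]
cap [0.5557 0.1773 0.1591] tcp [0.55283102 0.17644445 0.15346078]
slot from R [0.55358489 0.17735501]
```

View pics/w3c.png

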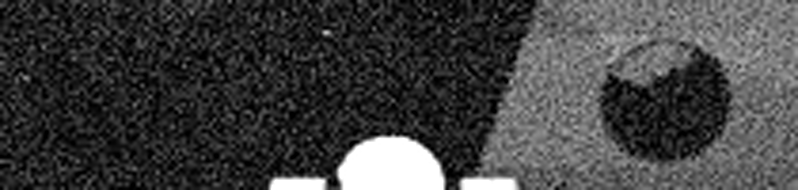

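Run:
```python
from h import *
c=ctrl.calibration('wrist');e=ctrl.get_state()['eef_pos']
x=np.array([np.cos(np.radians(17.4)),np.sin(np.radians(17.4))]);y=np.array([-x[1],x[0]])
b=onz(c,322.9,286.0,e[2]-.0274)[:2]-.006*x; sl=onz(c,395.3,276.3,.098)[:2]+.036*y
print(b,sl,'need along tool x %.4f, y %.4f'%((sl-b)@x,-(sl-b)@y), e)
```

```text
[0.55410766 0.17696929] [0.55284609 0.17744045] need along tool x -0.0011, y -0.0008 [0.55283102 0.17644445 0.15346078]
```

>>> step_arm --motion '[{"offset": [-0.0011,-0.0008,0.01],"twist": 0},{"offset": [-0.0011,-0.0008,0.02],"twist": 0},{"offset": [-0.0011,-0.0008,0.025],"twist": 0},{"offset": [-0.0011,-0.0008,0.028],"twist": 0},{"offset": [-0.0011,-0.0008,0.031],"twist": 0},{"offset": [-0.0011,-0.0008,0.034],"twist": 0},{"offset": [-0.0011,-0.0008,0.034],"twist": 0}]'

```text
time: 6.75
eef_pos: [0.5507, 0.1773, 0.1179]
tcp_rot: [0.988, 0.152, -0.0, -0.0]
contact_force: [-0.5, 0.5, -0.0]
opening: 0.115
finger_force: 19.8
```

>>> step_arm --motion '[{"offset": [0.0006,0,0.002],"twist": 0},{"offset": [0.0006,0,0.004],"twist": 0},{"offset": [0.0006,0,0.006],"twist": 0},{"offset": [0.0006,0,0.007],"twist": 0},{"offset": [0.0006,0,0.007],"twist": 0}]'

```text
time: 7.25
eef_pos: [0.5513, 0.1775, 0.1111]
tcp_rot: [0.988, 0.152, -0.0, 0.0]
contact_force: [-1.1, -0.4, 0.0]
opening: 0.116
finger_force: 19.8
```

>>> step_arm --motion '[{"offset": [0,0,0],"twist": 0},{"offset": [0,0,0],"twist": 0},{"offset": [0,0,0],"twist": 0},{"offset": [0,0,0],"twist": 0},{"offset": [0,0,-0.015],"twist": 0},{"offset": [0,0,-0.04],"twist": 0},{"offset": [0,0,-0.08],"twist": 0},{"offset": [0,0,-0.08],"twist": 0}]' --gripper 0.035

```text
time: 8.05
eef_pos: [0.5554, 0.1782, 0.1995]
tcp_rot: [0.988, 0.153, 0.007, 0.0]
contact_force: [-0.7, -0.1, 1.2]
opening: 0.409
finger_force: 0.0
```

Run:
```python
from h import *
c=ctrl.calibration('wrist');w=ctrl.read_camera('wrist');s=ctrl.get_state()
t=ctrl.read_camera('side');cs=ctrl.calibration('side')
def f(im,lo,hi):
    n,_,st,ce=cv2.connectedComponentsWithStats(cv2.inRange(cv2.cvtColor(im,cv2.COLOR_BGR2HSV),lo,hi)); return [(ce[i],st[i]) for i in range(1,n) if st[i,4]>8]
for nm,im,cc in [('w',w,c),('s',t,cs)]:
    for ce,st in f(im,(0,120,80),(8,255,255)): 
        p=onz(cc,*ce,.114)
        if abs(p[0]-.55)<.05 and abs(p[1]-.177)<.05: print(nm,ce,st,p.round(4))
print(s['eef_pos'])
cv2.imwrite('pics/s4.png',np.hstack([cv2.resize(t[150:240,250:360],None,fx=3.5,fy=3.5),cv2.resize(w[150:450,160:480],(385,315))]))
```

```text
w [322.26388889 260.73958333] [313 251  20  20 288] [0.5536 0.1779 0.114 ]
s [298.55555556 192.11111111] [297 190   5   5  18] [0.5523 0.1778 0.114 ]
[0.5539925  0.17794039 0.19668862]
```

View pics/s4.png

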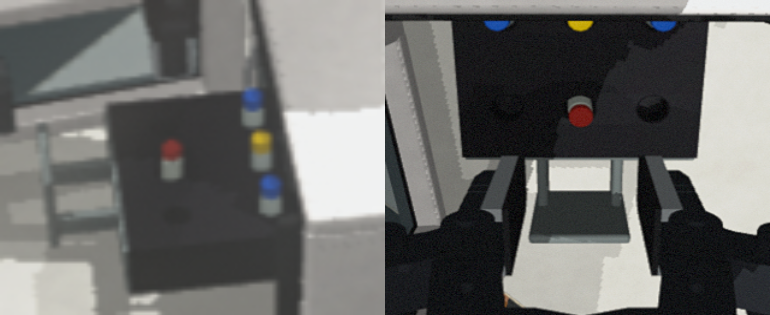

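>>> step_arm --motion '[{"offset": [-0.04,0,0],"twist": 0},{"offset": [-0.08,0,0],"twist": 0},{"offset": [-0.108,0,0],"twist": 0},{"offset": [-0.108,0,0],"twist": 0},{"offset": [-0.108,0,0.03],"twist": 0},{"offset": [-0.108,0,0.06],"twist": 0},{"offset": [-0.108,0,0.073],"twist": 0},{"offset": [-0.108,0,0.073],"twist": 0},{"offset": [-0.108,0,0.073],"twist": 0}]' --gripper 0.0

```text
time: 9.05
eef_pos: [0.4492, 0.1451, 0.1188]
tcp_rot: [0.988, 0.153, 0.0, 0.0]
contact_force: [-0.1, -0.4, -0.3]
opening: 0.002
finger_force: 0.0
```

>>> step_arm --motion '[{"offset": [0.006,0,0],"twist": 0},{"offset": [0.012,0,0],"twist": 0},{"offset": [0.016,0,0],"twist": 0},{"offset": [0.019,0,0],"twist": 0},{"offset": [0.022,0,0],"twist": 0},{"offset": [0.025,0,0],"twist": 0},{"offset": [0.028,0,0],"twist": 0},{"offset": [0.032,0,0],"twist": 0},{"offset": [0.036,0,0],"twist": 0},{"offset": [0.041,0,0],"twist": 0},{"offset": [0.046,0,0],"twist": 0},{"offset": [0.052,0,0],"twist": 0}]'

```text
time: 10.25
eef_pos: [0.4983, 0.1607, 0.1182]
tcp_rot: [0.988, 0.153, -0.0, 0.0]
contact_force: [-1.9, -1.0, -0.2]
opening: 0.001
finger_force: 0.8
```

>>> step_arm --motion '[{"offset": [0.006,0,0],"twist": 0},{"offset": [0.012,0,0],"twist": 0},{"offset": [0.018,0,0],"twist": 0},{"offset": [0.024,0,0],"twist": 0},{"offset": [0.03,0,0],"twist": 0},{"offset": [0.036,0,0],"twist": 0},{"offset": [0.042,0,0],"twist": 0},{"offset": [0.048,0,0],"twist": 0},{"offset": [0.054,0,0],"twist": 0},{"offset": [0.06,0,0],"twist": 0},{"offset": [0.066,0,0],"twist": 0},{"offset": [0.07,0,0],"twist": 0}]'

```text
time: 11.45
eef_pos: [0.5654, 0.182, 0.1183]
tcp_rot: [0.988, 0.152, 0.0, -0.0]
contact_force: [-0.3, -1.5, 0.3]
opening: 0.002
finger_force: 0.7
```

>>> step_arm --motion '[{"offset": [0.005,0,0],"twist": 0},{"offset": [0.01,0,0],"twist": 0},{"offset": [0.014,0,0],"twist": 0},{"offset": [0.017,0,0],"twist": 0},{"offset": [0.019,0,0],"twist": 0},{"offset": [0.021,0,0],"twist": 0},{"offset": [0.022,0,0],"twist": 0}]'

```text
time: 12.15
eef_pos: [0.5859, 0.1884, 0.1183]
tcp_rot: [0.988, 0.152, 0.0, -0.0]
contact_force: [-0.5, -1.2, 0.3]
opening: -0.001
finger_force: 0.6
```

>>> step_arm --motion '[{"offset": [0.001,0,0],"twist": 0},{"offset": [0.002,0,0],"twist": 0},{"offset": [0.003,0,0],"twist": 0},{"offset": [0.004,0,0],"twist": 0},{"offset": [0.005,0,0],"twist": 0}]'

```text
time: 12.65
eef_pos: [0.5905, 0.1899, 0.1184]
tcp_rot: [0.988, 0.152, -0.0, 0.0]
contact_force: [-3.8, -2.0, 2.2]
opening: -0.003
finger_force: 2.3
```

>>> step_arm --motion '[{"offset": [0.001,0,0],"twist": 0},{"offset": [0.002,0,0],"twist": 0}]'

```text
time: 12.85
eef_pos: [0.5906, 0.1899, 0.1183]
tcp_rot: [0.988, 0.153, -0.003, 0.001]
contact_force: [-9.5, -3.7, 5.5]
opening: 0.002
finger_force: 5.1
```

>>> step_arm --motion '[{"offset": [-0.006,0,0],"twist": 0},{"offset": [-0.02,0,0],"twist": 0},{"offset": [-0.04,0,-0.02],"twist": 0},{"offset": [-0.04,0,-0.06],"twist": 0},{"offset": [-0.04,0,-0.085],"twist": 0},{"offset": [-0.06,-0.02,-0.085],"twist": -8},{"offset": [-0.08,-0.04,-0.085],"twist": -16},{"offset": [-0.1,-0.065,-0.085],"twist": -24},{"offset": [-0.125,-0.09,-0.085],"twist": -32},{"offset": [-0.15,-0.115,-0.085],"twist": -40},{"offset": [-0.167,-0.135,-0.085],"twist": -48},{"offset": [-0.167,-0.135,-0.085],"twist": -56}]'

```text
time: 14.05
eef_pos: [0.3903, 0.2706, 0.2034]
tcp_rot: [0.798, 0.602, 0.001, -0.0]
contact_force: [0.2, 0.2, -0.1]
opening: -0.001
finger_force: 0.0
```

>>> step_arm --motion '[{"offset": [0,0,0],"twist": -8},{"offset": [0,0,0],"twist": -16},{"offset": [0,0,0],"twist": -24},{"offset": [0,0,0],"twist": -32},{"offset": [0,0,0],"twist": -39},{"offset": [0,0,0],"twist": -39}]'

```text
time: 14.65
eef_pos: [0.3928, 0.2693, 0.2036]
tcp_rot: [0.555, 0.832, 0.001, 0.0]
contact_force: [-0.5, -0.7, -0.0]
opening: -0.004
finger_force: 0.0
```

Run:
```python
from h import *
ct=ctrl.calibration('top');cs=ctrl.calibration('side')
t=ctrl.read_camera('top');s=ctrl.read_camera('side');st=ctrl.get_state()
cv2.imwrite('pics/s5.png',np.hstack([cv2.resize(t[190:370,150:310],None,fx=2.4,fy=2.4),cv2.resize(s[130:270,220:360],(385,432))[:,:385]]))
print(st['time'],st['eef_pos'],st['tcp_rot'],st['qpos'])
```

```text
14.75 [0.39267825 0.26912359 0.20353997] [5.56331281e-01 8.30960243e-01 7.27317815e-04 2.29180988e-04] [ 3.87033935e-01 -1.27404933e-01  2.09042363e+00  4.69936147e-04
  1.17711190e+00 -4.01353566e-03]
```

View pics/s5.png

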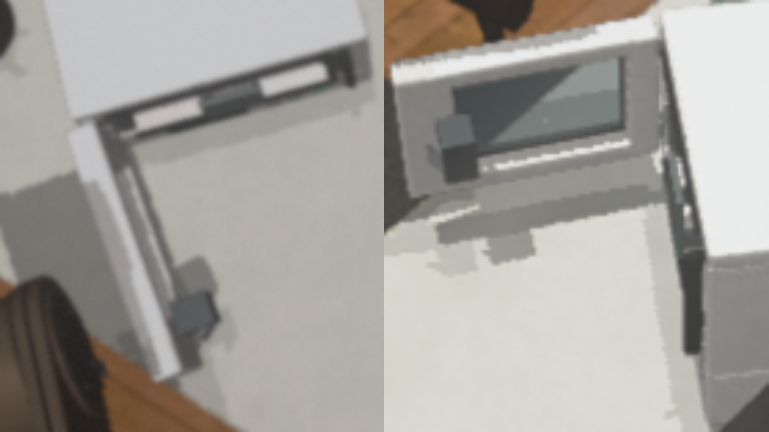

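The tray is fully home, with its handle flush in the case front at about (230,103) in the crop. The door is still open, with its leaf from (90,135) to (165,370).

>>> step_arm --motion '[{"offset": [0,0,0.02],"twist": 0},{"offset": [0,0,0.045],"twist": 0},{"offset": [0,0,0.07],"twist": 0},{"offset": [0,0,0.085],"twist": 0},{"offset": [0,0,0.093],"twist": 0},{"offset": [0,0,0.093],"twist": 0}]'

```text
time: 15.35
eef_pos: [0.3919, 0.2687, 0.1093]
tcp_rot: [0.556, 0.831, -0.001, -0.001]
contact_force: [0.8, 0.2, 0.1]
opening: 0.001
finger_force: 0.0
```

```bash
cat > arc.py <<'E'
from h import *
import sys
# arc.py th_start_target... : rows of tool offsets for door angles, clearance m beyond finger half width
H=np.array([.576,.2865]);Y=17.4
def target(th,cl,r=.178):
    a=np.radians(Y-90)-th; d=np.array([np.cos(a),np.sin(a)]);n=np.array([d[1],-d[0]])
    return H+r*d+(.024+.011+cl)*n, np.degrees(a)-90   # tool x angle = n direction
def plan(ths,cl):
    s=ctrl.get_state();M=R.from_quat(s['tcp_rot']).as_matrix();e=s['eef_pos'];ya=np.degrees(np.arctan2(M[1,0],M[0,0]))
    for th in ths:
        p,ax=target(th,cl);v=M.T@np.r_[p-e[:2],0]
        tw=-((ax-ya+180)%360-180)
        print('%.3f'%th,'[%.3f, %.3f] tw %.1f'%(v[0],v[1],tw))
    p=e[:2]-H; a=np.arctan2(p[1],p[0]); print('tcp',e.round(4),'yaw',ya.round(1),'F',s['contact_force'].round(1),'t',s['time'])
    # implied door angle if touching
    r=np.hypot(*p); off=np.arcsin(.035/r); print('implied theta %.4f r %.4f'%((np.radians(Y-90)-a+2*np.pi)%(2*np.pi)-0+0*off - (off if 1 else 0),np.sqrt(r*r-.035**2)))
lo=float(sys.argv[2]);hi=float(sys.argv[1]);n=int(sys.argv[3]);cl=float(sys.argv[4]);plan(np.linspace(hi,lo,n),cl)
E
python3 arc.py 1.477 1.0 11 0.0
```

```text
1.477 [-0.020, -0.001] tw -0.3
1.429 [-0.028, -0.003] tw -3.0
1.382 [-0.037, -0.004] tw -5.8
1.334 [-0.046, -0.004] tw -8.5
1.286 [-0.054, -0.004] tw -11.2
1.239 [-0.063, -0.004] tw -14.0
1.191 [-0.072, -0.004] tw -16.7
1.143 [-0.080, -0.003] tw -19.4
1.095 [-0.089, -0.001] tw -22.2
1.048 [-0.097, 0.001] tw -24.9
1.000 [-0.105, 0.003] tw -27.6
tcp [0.3919 0.2687 0.1093] yaw 112.5 F [0.8 0.2 0.1] t 15.35
implied theta 1.5875 r 0.1816
```

>>> step_arm --motion '[{"offset": [-0.008,-0.001,0],"twist": 0},{"offset": [-0.013,-0.001,0],"twist": 0},{"offset": [-0.017,-0.001,0],"twist": 0},{"offset": [-0.021,-0.002,0],"twist": -1},{"offset": [-0.025,-0.002,0],"twist": -2},{"offset": [-0.03,-0.003,0],"twist": -3.7},{"offset": [-0.035,-0.004,0],"twist": -5.2},{"offset": [-0.04,-0.004,0],"twist": -6.8},{"offset": [-0.045,-0.004,0],"twist": -8.3},{"offset": [-0.051,-0.004,0],"twist": -10.2},{"offset": [-0.057,-0.004,0],"twist": -12},{"offset": [-0.063,-0.004,0],"twist": -14}]'

```text
time: 16.55
eef_pos: [0.4131, 0.2088, 0.1104]
tcp_rot: [0.449, 0.894, 0.0, 0.0]
contact_force: [0.1, 1.2, 0.6]
opening: 0.0
finger_force: 0.0
```

```bash
python3 arc.py 1.239 0.72 13 0.0
```

```text
1.239 [0.001, -0.001] tw 0.3
1.196 [-0.007, -0.002] tw -2.2
1.153 [-0.015, -0.003] tw -4.7
1.109 [-0.022, -0.004] tw -7.2
1.066 [-0.030, -0.004] tw -9.7
1.023 [-0.038, -0.004] tw -12.1
0.980 [-0.046, -0.004] tw -14.6
0.936 [-0.054, -0.003] tw -17.1
0.893 [-0.062, -0.002] tw -19.6
0.850 [-0.069, -0.001] tw -22.1
0.806 [-0.077, 0.001] tw -24.5
0.763 [-0.085, 0.003] tw -27.0
0.720 [-0.092, 0.005] tw -29.5
tcp [0.4131 0.2088 0.1104] yaw 126.7 F [0.1 1.2 0.6] t 16.55
implied theta 1.2340 r 0.1770
```

>>> step_arm --motion '[{"offset": [-0.007,-0.002,0],"twist": -2.2},{"offset": [-0.015,-0.003,0],"twist": -4.7},{"offset": [-0.022,-0.004,0],"twist": -7.2},{"offset": [-0.03,-0.004,0],"twist": -9.7},{"offset": [-0.038,-0.004,0],"twist": -12.1},{"offset": [-0.046,-0.004,0],"twist": -14.6},{"offset": [-0.054,-0.003,0],"twist": -17.1},{"offset": [-0.062,-0.002,0],"twist": -19.6},{"offset": [-0.069,-0.001,0],"twist": -22.1},{"offset": [-0.077,0.001,0],"twist": -24.5},{"offset": [-0.084,0.003,0],"twist": -27},{"offset": [-0.09,0.005,0],"twist": -29}]'

```text
time: 17.75
eef_pos: [0.4708, 0.1393, 0.1104]
tcp_rot: [0.211, 0.978, -0.0, -0.0]
contact_force: [-0.7, 0.0, 0.4]
opening: -0.004
finger_force: 0.0
```

```bash
python3 arc.py 0.72 0.25 13 0.0
```

```text
0.720 [-0.002, -0.001] tw -0.5
0.681 [-0.009, -0.002] tw -2.7
0.642 [-0.016, -0.003] tw -5.0
0.603 [-0.023, -0.004] tw -7.2
0.563 [-0.030, -0.004] tw -9.5
0.524 [-0.037, -0.004] tw -11.7
0.485 [-0.044, -0.004] tw -13.9
0.446 [-0.051, -0.003] tw -16.2
0.407 [-0.058, -0.002] tw -18.4
0.367 [-0.065, -0.001] tw -20.7
0.328 [-0.072, -0.000] tw -22.9
0.289 [-0.079, 0.001] tw -25.2
0.250 [-0.086, 0.003] tw -27.4
tcp [0.4708 0.1393 0.1104] yaw 155.7 F [-0.7  0.   0.4] t 17.75
implied theta 0.7296 r 0.1775
```

>>> step_arm --motion '[{"offset": [-0.007,-0.002,0],"twist": -2},{"offset": [-0.014,-0.003,0],"twist": -4.4},{"offset": [-0.021,-0.004,0],"twist": -6.6},{"offset": [-0.028,-0.004,0],"twist": -8.8},{"offset": [-0.035,-0.004,0],"twist": -11},{"offset": [-0.042,-0.004,0],"twist": -13.3},{"offset": [-0.049,-0.003,0],"twist": -15.5},{"offset": [-0.056,-0.002,0],"twist": -17.8},{"offset": [-0.062,-0.001,0],"twist": -19.7},{"offset": [-0.067,-0.001,0],"twist": -21.3},{"offset": [-0.071,0,0],"twist": -22.6},{"offset": [-0.075,0,0],"twist": -24}]'

```text
time: 18.95
eef_pos: [0.539, 0.1086, 0.1103]
tcp_rot: [0.003, 1.0, 0.0, -0.0]
contact_force: [-0.0, 0.2, 0.2]
opening: -0.002
finger_force: 0.0
```

```bash
python3 - <<'E'
from h import *
t=ctrl.read_camera('top');s=ctrl.read_camera('side')
cv2.imwrite('pics/s6.png',np.hstack([cv2.resize(t[190:370,150:310],None,fx=2.4,fy=2.4),cv2.resize(s[130:270,220:360],(385,432))]))
E
python3 arc.py 0.31 0.03 15 0.0
```

```text
0.310 [-0.001, 0.000] tw -0.1
0.290 [-0.004, -0.000] tw -1.2
0.270 [-0.008, -0.001] tw -2.4
0.250 [-0.011, -0.002] tw -3.5
0.230 [-0.015, -0.002] tw -4.7
0.210 [-0.019, -0.002] tw -5.8
0.190 [-0.022, -0.003] tw -6.9
0.170 [-0.026, -0.003] tw -8.1
0.150 [-0.029, -0.003] tw -9.2
0.130 [-0.033, -0.003] tw -10.4
0.110 [-0.037, -0.003] tw -11.5
0.090 [-0.040, -0.003] tw -12.7
0.070 [-0.044, -0.003] tw -13.8
0.050 [-0.048, -0.003] tw -15.0
0.030 [-0.051, -0.002] tw -16.1
tcp [0.5393 0.1085 0.1104] yaw 179.6 F [ 0.2 -0.7  0.4] t 19.05
implied theta 0.3133 r 0.1783
```

View pics/s6.png

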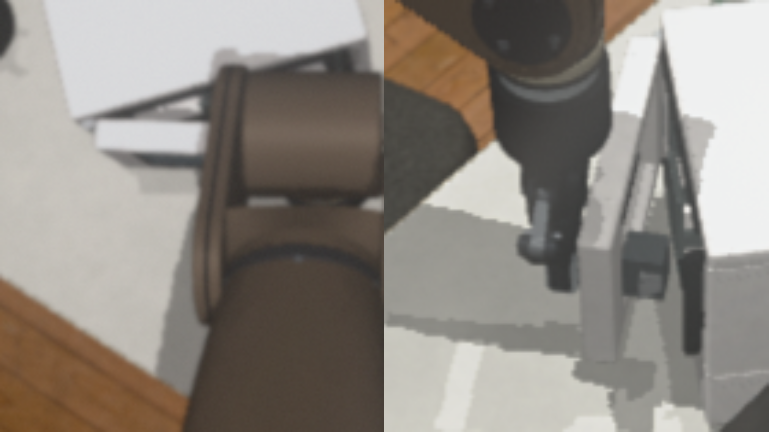

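The door follows the fingers and stands at about 0.3 rad. The bolt block is nearly at the strike, at about (645,262) in the crop.

>>> step_arm --motion '[{"offset": [-0.003,0,0],"twist": -1},{"offset": [-0.006,-0.001,0],"twist": -2},{"offset": [-0.009,-0.001,0],"twist": -2.8},{"offset": [-0.012,-0.002,0],"twist": -3.7},{"offset": [-0.015,-0.002,0],"twist": -4.7},{"offset": [-0.018,-0.002,0],"twist": -5.6},{"offset": [-0.021,-0.003,0],"twist": -6.5},{"offset": [-0.024,-0.003,0],"twist": -7.5},{"offset": [-0.026,-0.003,0],"twist": -8.1},{"offset": [-0.028,-0.003,0],"twist": -8.8}]'

```text
time: 20.05
eef_pos: [0.567, 0.1055, 0.1103]
tcp_rot: [-0.073, 0.997, -0.0, -0.0]
contact_force: [0.4, -0.2, -0.2]
opening: -0.003
finger_force: 0.0
```

```bash
python3 arc.py 0.15 0.0 16 0.0
```

```text
0.150 [-0.002, -0.001] tw -0.4
0.140 [-0.003, -0.001] tw -1.0
0.130 [-0.005, -0.001] tw -1.6
0.120 [-0.007, -0.001] tw -2.1
0.110 [-0.009, -0.002] tw -2.7
0.100 [-0.011, -0.002] tw -3.3
0.090 [-0.012, -0.002] tw -3.8
0.080 [-0.014, -0.002] tw -4.4
0.070 [-0.016, -0.003] tw -5.0
0.060 [-0.018, -0.003] tw -5.6
0.050 [-0.020, -0.003] tw -6.1
0.040 [-0.021, -0.003] tw -6.7
0.030 [-0.023, -0.003] tw -7.3
0.020 [-0.025, -0.003] tw -7.9
0.010 [-0.027, -0.003] tw -8.4
0.000 [-0.029, -0.004] tw -9.0
tcp [0.567  0.1055 0.1103] yaw -171.6 F [ 0.4 -0.2 -0.2] t 20.05
implied theta 0.1591 r 0.1778
```

>>> step_arm --motion '[{"offset": [-0.0015,-0.0005,0],"twist": -0.6},{"offset": [-0.003,-0.001,0],"twist": -1},{"offset": [-0.0045,-0.001,0],"twist": -1.5},{"offset": [-0.006,-0.001,0],"twist": -2},{"offset": [-0.007,-0.0015,0],"twist": -2.3},{"offset": [-0.008,-0.0015,0],"twist": -2.6}]'

```text
time: 20.65
eef_pos: [0.5745, 0.1051, 0.1102]
tcp_rot: [-0.096, 0.995, -0.0, -0.001]
contact_force: [-1.4, -1.1, 1.3]
opening: -0.0
finger_force: 0.0
```

>>> step_arm --motion '[{"offset": [-0.001,0,0],"twist": -0.3},{"offset": [-0.002,0,0],"twist": -0.6},{"offset": [-0.003,0,0],"twist": -0.9},{"offset": [-0.004,0,0],"twist": -1.2}]'

```text
time: 21.05
eef_pos: [0.5785, 0.1058, 0.1101]
tcp_rot: [-0.106, 0.994, -0.0, -0.001]
contact_force: [-3.1, -0.9, 1.7]
opening: -0.002
finger_force: 0.0
```

>>> step_arm --motion '[{"offset": [-0.0007,0,0],"twist": -0.3},{"offset": [-0.0014,0,0],"twist": -0.5},{"offset": [-0.002,0,0],"twist": -0.7}]'

```text
time: 21.35
eef_pos: [0.5806, 0.1063, 0.1101]
tcp_rot: [-0.112, 0.994, -0.0, -0.0]
contact_force: [-4.5, -3.5, -0.0]
opening: -0.002
finger_force: 0.0
```

>>> step_arm --motion '[{"offset": [-0.0007,0,0],"twist": -0.3},{"offset": [-0.0014,0,0],"twist": -0.5},{"offset": [-0.002,0,0],"twist": -0.7}]'

```text
time: 21.65
eef_pos: [0.5825, 0.1066, 0.1101]
tcp_rot: [-0.118, 0.993, -0.0, -0.001]
contact_force: [-4.9, -3.2, 0.8]
opening: -0.002
finger_force: 0.0
```

>>> step_arm --motion '[{"offset": [-0.0007,0,0],"twist": -0.3},{"offset": [-0.0014,0,0],"twist": -0.5}]'

```text
time: 21.85
eef_pos: [0.5837, 0.107, 0.1101]
tcp_rot: [-0.122, 0.992, -0.0, -0.001]
contact_force: [-7.3, -3.8, 1.9]
opening: -0.003
finger_force: 0.0
```

```bash
python3 arc.py 0.05 0.0 2 0.0
```

```text
0.050 [-0.003, -0.002] tw -0.5
0.000 [-0.012, -0.004] tw -3.3
tcp [0.5837 0.107  0.1101] yaw -165.9 F [-7.3 -3.8  1.9] t 21.85
implied theta 0.0650 r 0.1763
```

>>> step_arm --motion '[{"offset": [-0.0006,0,0],"twist": -0.2},{"offset": [-0.0012,0,0],"twist": -0.4}]'

```text
time: 22.05
eef_pos: [0.5842, 0.1069, 0.1101]
tcp_rot: [-0.126, 0.992, -0.0, -0.002]
contact_force: [-8.3, -4.9, 2.7]
opening: 0.001
finger_force: 0.0
```

>>> step_arm --motion '[{"offset": [-0.0006,0,0],"twist": -0.2},{"offset": [-0.0012,0,0],"twist": -0.4}]'

```text
time: 22.25
eef_pos: [0.5862, 0.1076, 0.1101]
tcp_rot: [-0.129, 0.992, -0.0, -0.0]
contact_force: [-4.2, -2.8, 0.7]
opening: 0.003
finger_force: 0.0
```

>>> step_arm --motion '[{"offset": [-0.0005,0,0],"twist": -0.2},{"offset": [-0.001,0,0],"twist": -0.3}]'

```text
time: 22.45
eef_pos: [0.5874, 0.1079, 0.1102]
tcp_rot: [-0.132, 0.991, -0.0, -0.0]
contact_force: [-2.4, -3.9, 0.5]
opening: 0.001
finger_force: 0.0
```

>>> step_arm --motion '[{"offset": [-0.0005,0,0],"twist": -0.2},{"offset": [-0.001,0,0],"twist": -0.3}]'

```text
time: 22.65
eef_pos: [0.5888, 0.1085, 0.1104]
tcp_rot: [-0.134, 0.991, 0.0, 0.001]
contact_force: [-3.9, -1.7, -0.5]
opening: -0.002
finger_force: 0.0
```

>>> step_arm --motion '[{"offset": [-0.0004,0,0],"twist": 0},{"offset": [-0.0008,0,0],"twist": 0}]'

```text
time: 22.85
eef_pos: [0.5892, 0.1086, 0.1104]
tcp_rot: [-0.134, 0.991, 0.0, -0.0]
contact_force: [-3.5, -2.5, -0.3]
opening: -0.003
finger_force: 0.0
```

>>> step_arm --motion '[{"offset": [-0.0005,0,0],"twist": 0},{"offset": [-0.001,0,0],"twist": 0}]'

```text
time: 23.05
eef_pos: [0.5894, 0.1086, 0.1103]
tcp_rot: [-0.134, 0.991, -0.0, -0.001]
contact_force: [-8.2, -3.3, 2.9]
opening: 0.001
finger_force: 0.0
```

>>> step_arm --motion '[{"offset": [-0.0005,0,0],"twist": 0},{"offset": [-0.001,0,0],"twist": 0}]'

```text
time: 23.25
eef_pos: [0.5894, 0.1086, 0.1104]
tcp_rot: [-0.135, 0.991, -0.0, -0.003]
contact_force: [-11.3, -4.9, 5.0]
opening: -0.004
finger_force: 0.0
```

```bash
python3 arc.py 0.05 0.0 2 0.0
```

```text
0.050 [0.003, -0.002] tw 0.9
0.000 [-0.006, -0.004] tw -1.9
tcp [0.5894 0.1086 0.1104] yaw -164.5 F [-11.3  -4.9   5. ] t 23.25
implied theta 0.0309 r 0.1749
```

The force is climbing with no travel, so the door is on its hard stops, which lie just past the snap. I'll back off and check that it holds.

>>> step_arm --motion '[{"offset": [0.001,0,0],"twist": 0},{"offset": [0.003,0,0],"twist": 0},{"offset": [0.0045,0,0],"twist": 0},{"offset": [0.006,0,0],"twist": 0},{"offset": [0.006,0,0],"twist": 0}]'

```text
time: 23.75
eef_pos: [0.586, 0.1076, 0.1109]
tcp_rot: [-0.134, 0.991, 0.0, 0.001]
contact_force: [0.2, -0.4, -0.7]
opening: 0.001
finger_force: 0.0
```

>>> step_arm --motion '[{"offset": [0.02,0,0],"twist": 0},{"offset": [0.05,0,0],"twist": 0},{"offset": [0.08,0,-0.03],"twist": 0},{"offset": [0.09,0.03,-0.07],"twist": 0},{"offset": [0.09,0.07,-0.11],"twist": 0},{"offset": [0.09,0.11,-0.14],"twist": 0},{"offset": [0.09,0.15,-0.14],"twist": 0},{"offset": [0.09,0.19,-0.14],"twist": 0},{"offset": [0.09,0.23,-0.14],"twist": 0},{"offset": [0.09,0.23,-0.14],"twist": 0}]'

```text
time: 24.75
eef_pos: [0.4361, 0.309, 0.251]
tcp_rot: [-0.137, 0.991, 0.001, 0.001]
contact_force: [-0.5, -0.7, -0.4]
opening: -0.001
finger_force: 0.0
```

Run:
```python
from h import *
ct=ctrl.calibration('top')
t=ctrl.read_camera('top');s=ctrl.read_camera('side')
cv2.imwrite('pics/s7.png',np.hstack([cv2.resize(t[190:370,150:310],None,fx=2.4,fy=2.4),cv2.resize(s[130:270,220:360],(385,432))]))
st=ctrl.get_state();print(st['time'],st['eef_pos'],st['contact_force'])
```

```text
24.85 [0.43712908 0.30602103 0.25053151] [ 0.13393371  0.1467195  -0.21925952]
```

View pics/s7.png

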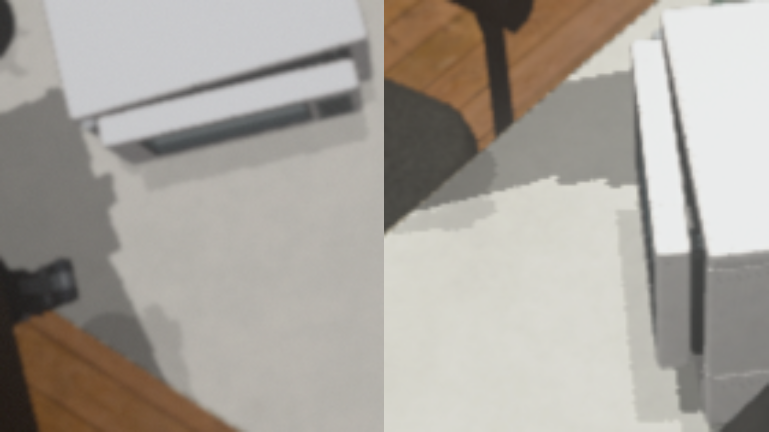

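The door is shut, with only a thin dark gap of uniform-looking width between leaf and case. I'll fit its angle to check it against the 0.055–0.062 limits.

Run:
```python
from h import *
ct=ctrl.calibration('top')
for k in range(2):
    t=ctrl.read_camera('top'); g=cv2.GaussianBlur(cv2.cvtColor(t,cv2.COLOR_BGR2GRAY),(3,3),0).astype(float)
    P={'case':[], 'in':[], 'out':[]}
    for u in range(205,292,3):
        vc=236.5-(u-183)*.267; col=np.array([g[int(v),u] for v in range(0,480)]); d=np.diff(col)
        a=int(vc)-8; i=a+np.argmin(d[a:a+16]); P['case'].append((u,i))
        j=i+1+np.argmax(d[i+1:i+12]); P['in'].append((u,j)); 
        m=j+3+np.argmin(d[j+3:j+16]); P['out'].append((u,m))
    for n,z in [('case',.165),('in',.155),('out',.155)]:
        q=np.array([onz(ct,u,v+.5,z)[:2] for u,v in P[n]]); l=cv2.fitLine(q.astype(np.float32),cv2.DIST_HUBER,0,1e-4,1e-4).ravel()
        vv=l[:2]*np.sign(l[0]); print(n,'ang %.4f'%np.arctan2(vv[1],vv[0]),'offset along x %.4f'%(l[2]*.9542+l[3]*.2990), 'rms %.4f'%np.std((q-l[2:])@[-vv[1],vv[0]]))
print(ctrl.get_state()['time'])
```

```text
case ang -1.2795 offset along x 0.6392 rms 0.0005
in ang -1.3051 offset along x 0.6342 rms 0.0006
out ang -1.3205 offset along x 0.6117 rms 0.0007
case ang -1.2811 offset along x 0.6390 rms 0.0005
in ang -1.3059 offset along x 0.6345 rms 0.0006
out ang -1.3169 offset along x 0.6106 rms 0.0005
24.95
```

```bash
python3 -c "
from plant import ctrl
print(ctrl.sign_off())"
```

```text
the job is handed in; nothing more can be done
None
```

The job is handed in at about 25 s: the red-capped vial stands in the middle front hole, the tray is fully home, and the door is shut and holding on its latch at about 0.03 rad, with the highest force I read at it about 13 N.

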